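# Turn a backwards filter cartridge round in its holder

## Robot

A 6-joint arm with a two-finger parallel gripper is mounted at the origin on a cart in front of the work surface, level with it; the furniture and walls round the work are solid. World frame = base frame: x ahead of the robot, y to its left, z up, the work surface at z = 0. Lengths are in m, angles in rad, forces in N, time in s.
With the tool pointing down it reaches from about 0.375 to 0.9 m from the base axis. Payload 3.1 kg.
Tool frame: the origin (TCP) lies on the centre line of the jaws, within the pads' length; the fingertips stand 22 mm ahead of it and the grasp point (between the pads) lies 3 mm ahead of it; z points along the fingers, y is the line along which they close (so a half turn about z gives the same grasp; the last joint's range is limited). The gripper opens to 85 mm and grips with 20 to 120 N. Pads are 22 mm wide; open, the fingers measure 114 mm over their backs; the gripper's body (76 mm by 85 mm) begins 54 mm behind the grasp point. The pads swing forward as they close: fully open they stand 13 mm farther back than shut.
Start: joints at [1.014, 0.527, 1.433, -0, 1.181, -0.178], TCP at [0.231, 0.581, 0.253] pointing down, gripper open.
Joint ranges: [-3.08, 3.08], [-0.75, 2.2], [0.22, 2.44], [-1.43, 4.57], [0, 2.65], [-2.85, 2.85]. Speed limits (rad/s): [2.79, 2.79, 3.14, 3.14, 3.14, 3.14].

## Interface

Orientations are given as a unit quaternion [x, y, z, w].
In Python, from station import manip gives the robot as it stands.
- The arm moves only by the tool hand_motion, called after ">>>" as name(argument=value, ...), one argument or row to a line, values as JSON. Schema: {"type":"object","properties":{"ticks":{"type":"array","items":{"type":"object","properties":{"xyz":{"type":"array","items":{"type":"number"},"minItems":3,"maxItems":3},"rz":{"type":"number"},"aperture":{"type":"number"}},"additionalProperties":false,"required":["aperture"]},"minItems":1,"maxItems":20},"grip_force":{"type":"number"},"only":{"type":"string"},"quiet":{"type":"boolean"},"lines":{"type":"string"}},"required":["ticks"],"additionalProperties":false}. ticks is a list of rows, 1 to 20 of them, each an object with the fields xyz (a list: dx, dy, dz in units of 100 mm), rz (a turn about the tool's z in units of 0.2 rad), aperture (the opening from 0.0 (shut) to 1.0 (fully open)); a field left out counts as zero (the opening has to be given); each row is the pose to reach, as a shift and turn from the pose commanded when the call began, along the tool's axes at that moment; what a row does not reach only later rows make up. A row lasts 1/10 s, in which the tool goes at most 0.05 m and 0.15 rad, less where a joint would pass 70% of its speed; a pose out of reach is approached as far as the arm can. The fingers move at their own pace and stop on an object; grip_force is the grip in N (left out, the last holds). Time passes only in rows, so rows that do not move let the fingers close. The tool returns the time, the measured TCP pose, the force, the opening and the grip force at its end. only (a regular expression) keeps the lines of the reply that match it, lines (a string "A,B") keeps lines A to B, and quiet returns only ok. Input that does not fit is refused with a message, and nothing moves.
- manip.sense(): the state, without advancing time (a new reading comes with each control period).
- manip.snapshot(name): name is "scene" or "top" or "wrist"; returns a dict with "pixels" (400x640x3 uint8, red, green, blue), "range_z" (400x640 float32, m along the optical axis (not along the pixel's ray), 0 where there is no reading), "fov_y" (degrees; the focal length in pixels is half the picture's height over the tangent of half this angle, whatever the lens; pixels are square), "cx", "cy" (the principal point, pixels), "R" (3x3) and "t" (3): a world point X has camera coordinates R X + t; the wrist camera has in their place "hand_eye" (4x4, takes a point from camera to tool coordinates, whose origin is the TCP and whose axes are the flange's). Camera axes: x right, y down, z forward; pixel columns grow to the right and rows downward; lengths in m; the calibration is good to about 2 mm. A picture is of the moment at which its call begins: read the wrist's pose just before it.
- manip.sign_off(): hands the job in; it is judged then, once.
The state is a dict: "t": time; "q": joint angles; "qd": joint speeds; "tau": joint torques, N m; "tcp_pos": TCP position; "tool_rot": TCP orientation; "force": force on the tool from outside, world axes, zero at the start; "ft_torque": the same for the moment, N m; "finger_gap": opening from 0.0 (shut) to 1.0 (fully open); "gripper_force": force on a finger pad.
Only numpy, scipy, OpenCV 4.12 (cv2) and the standard library are available. Lean on these libraries where they do the work, as an engineer would, in place of code of your own. Each camera call takes 0.05 s, during which the arm holds its last target. There are 200 camera calls.

## Task

The filter cartridge sits backwards in its holder, with its nozzle sticking out of the mouth of the slot. Draw it right out, turn it end for end with its finger well still upward, and gently push it back in, nozzle first, until it clicks fully home with its plain end flush with the mouth; do not ram it, and leave the other things on the bench as they stand.

Things in the scene. Friction and masses are not known exactly. Their poses are not given: they have to be found in the camera images.
- holder: Grey and bare metal cartridge holder fixed to the bench. Origin: at bench level under the middle of the mouth (open end) of its straight slot; x points into the slot, y across it, z up. Base plate 5 mm thick, 104 mm wide, x=-132 to 130 mm; slot x=0 to 97 mm, its floor level with the plate's top; a port block and hose spigot behind reach x=154 mm.
- mouth (a point): Middle of the mouth, 19 mm over the bench. Slot 58 mm wide between side walls 6 mm thick (1 mm play on each side of the cartridge); the outermost 13 mm of the walls flare outward to about 64 mm at the mouth (74 mm outside). The end wall (x=97 to 104 mm) has a 24 mm gap in its middle for the nozzle.
- apron (a point): Middle of the bare part of the base plate before the mouth, on its top: 66 mm before the mouth, 5 mm over the bench. A drawn-out cartridge rests here, level with the slot's floor, and can be turned or regrasped.
- lips (a point): Middle between the two lips (level with their tops, 38.5 mm over the bench) that run along the side walls from 14 mm inside the mouth and overhang the cartridge (underside 34.5 mm over the bench), so it cannot be lifted out of the slot. 50 mm between them are open from above.
- catches (a point): Half-way along the slot (holder x=48 mm), 19 mm over the bench: here a round-nosed sprung catch stands 3 mm out of each side wall and snaps into the cartridge's side notches. The front end meets them 40 mm inside the mouth (briefly 10 to 25 N), then 5 to 10 N of drag; the last 2 mm snap in. Catch housings outside: 29 mm tall, to 51 mm from the centre line.
- cartridge: Loose grey plastic cartridge, 0.1 to 0.21 kg, 96 mm long (x), 56 mm wide (y), 28 mm tall (z). Origin: centre of its underside; x points to the nozzle end, the other end is plain. Notches half-way along its sides: 16 mm long, 3.5 mm deep. Starts home but backwards. Home, either way round, its origin is 48 mm inside the mouth, 5 mm over the bench, outer end flush with it.
- well (a point): Centre of the floor of the square finger well in the cartridge's top, 12 mm over its underside. The well is 44 mm (cartridge x) by 42 mm (y), 16 mm deep. Closed fingertips fit in, also while the cartridge is in the slot, and can drag or push it by the well's end walls, which are 26 mm thick.
- nozzle (a point): Tip of the cartridge's round nozzle (16 mm thick, 15 mm long, with a collar 22 mm wide, 3 mm long at its root), 63 mm from the cartridge's origin along its x, 14 mm over its underside.
- port (a point): Where the nozzle tip must end, behind the gap in the holder's end wall: 111.5 mm into the slot (holder x), 19 mm over the bench.
- vial_0: Bystander: small capped vial, 28 mm wide, 55 mm tall. Origin: centre of its underside. Leave it alone.
- petri_a: Bystander: flat closed petri dish, 60 mm wide, 14 mm tall. Origin: centre of its underside. Leave it alone.
- amber_2: Bystander: small amber capped bottle, 40 mm wide, 70 mm tall. Origin: centre of its underside. Leave it alone.
- beaker_b: Bystander: small clear beaker, 50 mm wide, 60 mm tall. Origin: centre of its underside. Leave it alone.
- marker_a: Bystander: capped marker lying on its side, 144 x 18 x 19 mm. Origin: centre of its underside. Leave it alone.
- weigh_boat_a: Bystander: square shallow weighing boat, 68 x 68 x 16 mm. Origin: centre of its underside. Leave it alone.

How it is judged:
By the outcome, as a careful person would: the job done as asked, in the order asked, and still so for the second after the job is handed in, with the robot touching nothing.
It also fails if it takes over 61 s, if anything falls off the work surface, if the arm or the gripper's body presses on something with over 40 N, if the wrist force passes 120 N, or if a joint passes its speed limit or range.

## Working session

There is one attempt and no reset: what is moved stays moved. The work goes in short steps, Python scripts to look and compute and a tool call to move; the robot and the scene stay as the last step left them, time stands still between calls to the robot, and variables do not carry over. Pictures are saved under pics/ and viewed, at most 10 in all, crops included, and the job is handed in when it is done.

```bash
ls; mkdir -p pics; python3 - <<'E'
from station import manip
import cv2,numpy as np
s=manip.sense();print({k:np.round(v,3) for k,v in s.items()})
for n in("scene","top"):
    d=manip.snapshot(n);cv2.imwrite(f"pics/{n}0.png",d["pixels"][:,:,::-1]);np.savez(f"pics/{n}0.npz",**d)
    print(n,d["fov_y"],d["cx"],d["cy"],np.round(d["R"],3),d["t"])
E
```

```text
pics
station.py
{'t': np.float64(0.0), 'q': array([ 1.015,  0.528,  1.434,  0.   ,  1.181, -0.178]), 'qd': array([-0.001, -0.001, -0.   , -0.001,  0.   , -0.001]), 'tau': array([ 1.0000e-03, -4.4235e+01, -1.7803e+01, -0.0000e+00,  8.0000e-03,
       -0.0000e+00]), 'tcp_pos': array([0.23 , 0.58 , 0.252]), 'tool_rot': array([ 0.188,  0.982, -0.001, -0.   ]), 'force': array([ 0.276, -0.071, -0.894]), 'ft_torque': array([-0.045, -0.003, -0.014]), 'gripper_force': np.float64(0.0), 'finger_gap': np.float64(0.999)}
scene 52.767907690683714 323.27853126790797 197.1027622432261 [[ 0.607 -0.795  0.005]
 [-0.451 -0.35  -0.821]
 [ 0.654  0.496 -0.57 ]] [-0.3254882   0.29447373  0.76552994]
top 44.79066178773233 314.45178807019244 200.8751191608816 [[ 0.495 -0.869  0.011]
 [-0.682 -0.397 -0.614]
 [ 0.538  0.296 -0.789]] [-0.27777128  0.39870214  1.24705967]
```

View pics/scene0.png

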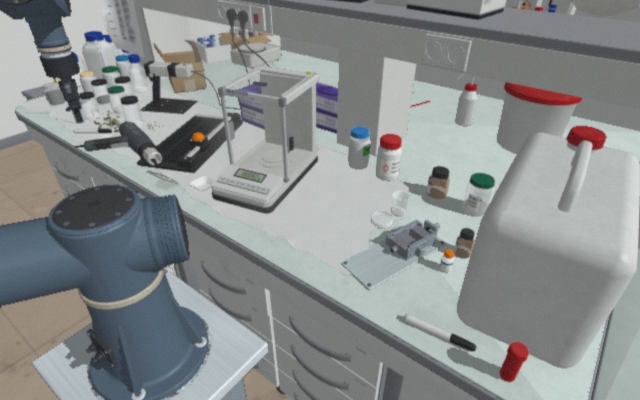

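View pics/top0.png

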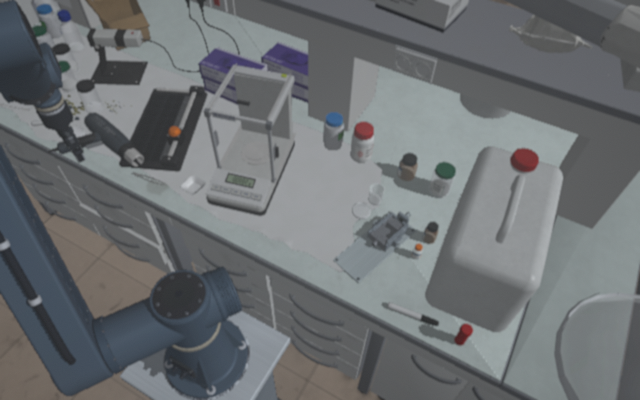

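The scene view shows the holder with its apron at about (370,262) and slot at (412,240); the top view shows it at (362,262)/(390,230). A vial is right beside it at (447,260), and a bottle, beaker and petri dish are close by.

```bash
cat > h.py <<'E'
import numpy as np,cv2
from scipy.spatial.transform import Rotation as Rot
def K(d):
    f=200/np.tan(np.radians(float(d["fov_y"]))/2); return f,float(d["cx"]),float(d["cy"])
def ext(d,s=None):
    "camera->world 4x4"
    T=np.eye(4)
    if "R" in d: T[:3,:3]=d["R"].T; T[:3,3]=-d["R"].T@d["t"]; return T
    T[:3,:3]=Rot.from_quat(s["tool_rot"]).as_matrix(); T[:3,3]=s["tcp_pos"]
    return T@d["hand_eye"]
def cloud(d,s=None):
    f,cx,cy=K(d); z=d["range_z"]; v,u=np.mgrid[:400,:640]
    T=ext(d,s); P=np.stack([(u-cx)/f*z,(v-cy)/f*z,z],-1)
    P=P@T[:3,:3].T+T[:3,3]; P[z==0]=np.nan; return P
def ray(d,uv,h,s=None):
    "intersect pixel with world z=h"
    f,cx,cy=K(d);T=ext(d,s);r=T[:3,:3]@np.array([(uv[0]-cx)/f,(uv[1]-cy)/f,1]);c=T[:3,3]
    return c+r*(h-c[2])/r[2]
def proj(d,X,s=None):
    f,cx,cy=K(d);T=np.linalg.inv(ext(d,s));p=T[:3,:3]@X+T[:3,3];return f*p[0]/p[2]+cx,f*p[1]/p[2]+cy
E
python3 - <<'E'
from h import *
for n,pts in(("scene",[(345,265),(369,286),(412,240),(447,262),(465,243),(399,203),(382,219),(440,330)]),("top",[(336,262),(356,278),(390,230),(419,250),(431,232),(375,193)])):
    d=dict(np.load(f"pics/{n}0.npz"));P=cloud(d)
    for p in pts: print(n,p,np.round(P[p[1],p[0]],3))
    im=d["pixels"][:,:,::-1]
    c=im[190:300,330:490] if n=="scene" else im[180:290,320:450]
    cv2.imwrite(f"pics/{n}c.png",cv2.resize(c,None,fx=4.5,fy=4.5,interpolation=2))
E
```

```text
scene (345, 265) [ 0.411 -0.16   0.006]
scene (369, 286) [ 0.389 -0.241  0.007]
scene (412, 240) [ 0.574 -0.25   0.019]
scene (447, 262) [ 0.533 -0.356  0.038]
scene (465, 243) [ 0.608 -0.367  0.049]
scene (399, 203) [ 0.656 -0.164  0.049]
scene (382, 219) [ 0.606 -0.145  0.016]
scene (440, 330) [ 0.366 -0.417  0.019]
top (336, 262) [ 0.413 -0.157  0.001]
top (356, 278) [ 0.39  -0.233  0.009]
top (390, 230) [ 0.584 -0.251  0.018]
top (419, 250) [ 0.539 -0.357  0.051]
top (431, 232) [ 0.614 -0.364  0.052]
top (375, 193) [ 0.696 -0.148  0.013]
```

View pics/scenec.png

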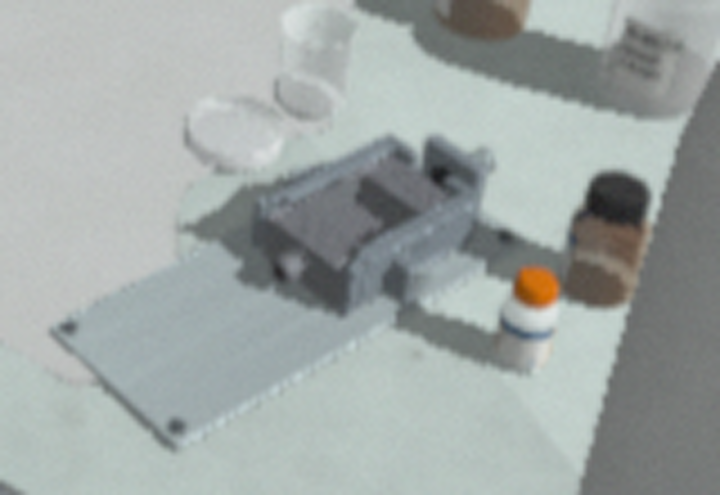

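The crop shows the holder's mouth facing the robot, with the nozzle at (290,265), the well at about (365,210), the apron corners at (65,330) and (175,445), and the vial about 11 cm to the right. Next I check the path from the start pose for obstacles.

```bash
python3 - <<'E'
from h import *
P=np.concatenate([cloud(dict(np.load(f"pics/{n}0.npz"))).reshape(-1,3) for n in("scene","top")])
P=P[np.isfinite(P).all(1)]
for y in np.arange(-.5,.6,.1):
    r=[]
    for x in np.arange(.2,.9,.1):
        m=(abs(P[:,1]-y)<.05)&(abs(P[:,0]-x)<.05)
        r.append(round(float(np.percentile(P[m,2],99)),2) if m.sum()>5 else None)
    print(round(y,1),r)
E
```

```text
-0.5 [None, 0.07, 0.29, 0.34, 0.35, 0.72, 0.74]
-0.4 [None, 0.01, 0.28, 0.29, 0.29, 0.29, 0.71]
-0.3 [None, 0.01, 0.01, 0.05, 0.06, 0.03, 0.65]
-0.2 [-0.0, 0.01, 0.01, 0.04, 0.04, 0.06, 0.09]
-0.1 [-0.0, 0.01, 0.01, 0.01, 0.02, 0.06, 0.14]
-0.0 [-0.0, 0.01, 0.01, 0.01, 0.01, 0.01, 0.14]
0.1 [None, 0.01, 0.06, 0.3, 0.3, 0.01, 0.13]
0.2 [None, 0.01, 0.07, 0.31, 0.32, 0.31, 0.3]
0.3 [None, 0.01, 0.07, 0.31, 0.32, 0.31, 0.01]
0.4 [0.66, 0.01, 0.02, 0.02, 0.31, 0.31, 0.01]
0.5 [0.61, 0.58, 0.05, 0.08, 0.08, 0.01, 0.14]
```
Balance: front face x≈0.45 for the tower; base lower (0.07) at 0.4. Jerrycan at x 0.45+, y<-0.37 (cell -0.4 covers -0.45..-0.35, 0.28 — x≥0.35??). Jerrycan near: top px (470,240) . Gripper body half 43 mm + camera. Jerrycan corner nearest to vial? In top image jerrycan left edge at (430,300)... world? Hmm, check: cloud z>0.1 with y>-0.45, x 0.35-0.65. My tool stays at y≥-0.27 ; ok, but arm link/elbow? The arm comes from base to (0.55,-0.25), pass okay.

The manual's scale: shifts go in units of 100 mm and turns go in units of 0.2 rad. Converting my numbers, -0.649 m is -6.49, -0.548 m is -5.48, -0.107 rad is -0.535.

>>> hand_motion(
  ticks=[
    {"xyz": [0,0,-0.5],"aperture": 0},
    {"xyz": [0,0,-1],"aperture": 0},
    {"xyz": [0,0,-1.7],"aperture": 0},
    {"xyz": [-5.48,-6.49,-1.7],"rz": -0.535,"aperture": 0},
    {"xyz": [-5.48,-6.49,-1.7],"rz": -0.535,"aperture": 0},
    {"xyz": [-5.48,-6.49,-1.7],"rz": -0.535,"aperture": 0},
    {"xyz": [-5.48,-6.49,-1.7],"rz": -0.535,"aperture": 0},
    {"xyz": [-5.48,-6.49,-1.7],"rz": -0.535,"aperture": 0},
    {"xyz": [-5.48,-6.49,-1.7],"rz": -0.535,"aperture": 0},
    {"xyz": [-5.48,-6.49,-1.7],"rz": -0.535,"aperture": 0},
    {"xyz": [-5.48,-6.49,-1.7],"rz": -0.535,"aperture": 0},
    {"xyz": [-5.48,-6.49,-1.7],"rz": -0.535,"aperture": 0},
    {"xyz": [-5.48,-6.49,-1.7],"rz": -0.535,"aperture": 0},
    {"xyz": [-5.48,-6.49,-1.7],"rz": -0.535,"aperture": 0},
    {"xyz": [-5.48,-6.49,-1.7],"rz": -0.535,"aperture": 0},
    {"xyz": [-5.48,-6.49,-1.7],"rz": -0.535,"aperture": 0},
    {"xyz": [-5.48,-6.49,-1.7],"rz": -0.535,"aperture": 0},
    {"xyz": [-5.48,-6.49,-1.7],"rz": -0.535,"aperture": 0},
    {"xyz": [-5.48,-6.49,-1.7],"rz": -0.535,"aperture": 0},
    {"xyz": [-5.48,-6.49,-1.7],"rz": -0.535,"aperture": 0},
  ],
)

```text
t: 2.1
tcp_pos: [0.5005, -0.2264, 0.4229]
tool_rot: [0.135, 0.991, 0.0, -0.0]
force: [0.6, 1.0, 0.7]
finger_gap: -0.002
gripper_force: 0.0
```

```bash
python3 - <<'E'
from station import manip
import numpy as np
s=manip.sense();d=manip.snapshot("wrist");print(np.round(d["hand_eye"],3),d["fov_y"],np.round(s["q"],3))
E
```

```text
[[-0.001 -0.965 -0.261  0.065]
 [ 1.    -0.001 -0.    -0.   ]
 [-0.    -0.261  0.965 -0.12 ]
 [ 0.     0.     0.     1.   ]] 70.06421192479067 [-0.629  0.269  1.378  0.     1.496 -1.928]
```

```bash
cat > look.py <<'E'
import sys
from h import *
from station import manip
n=sys.argv[1];s=manip.sense();d=manip.snapshot("wrist")
np.savez(f"pics/{n}.npz",**d,tool_rot=s["tool_rot"],tcp_pos=s["tcp_pos"]);cv2.imwrite(f"pics/{n}.png",d["pixels"][:,:,::-1])
E
python3 look.py w0
```

>>> hand_motion(
  ticks=[
    {"xyz": [0,0,0.5],"aperture": 0},
    {"xyz": [0,0,1],"aperture": 0},
    {"xyz": [0,0,1.5],"aperture": 0},
    {"xyz": [0,0,1.8],"aperture": 0},
    {"xyz": [0,0,1.8],"aperture": 0},
    {"xyz": [0,0,1.8],"aperture": 0},
  ],
)

```text
t: 2.8
tcp_pos: [0.5006, -0.2242, 0.2436]
tool_rot: [0.135, 0.991, 0.0, -0.0]
force: [1.2, -0.3, 0.2]
finger_gap: 0.001
gripper_force: 0.0
```

```bash
python3 look.py w1
```

```text
(no output)
```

View pics/w1.png

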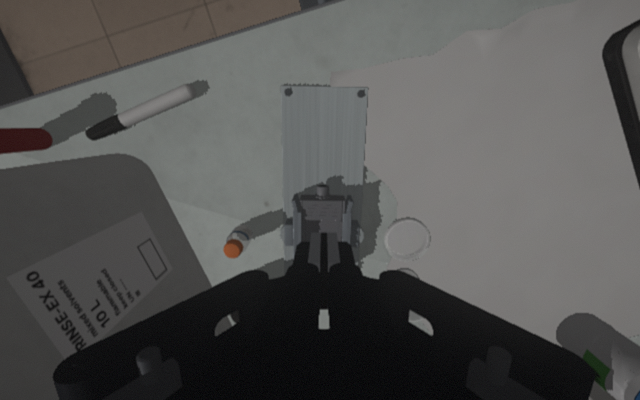

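The wrist picture shows the apron plate (columns 283 to 367, rows 87 to 190) with the nozzle at (322,190). The fingers hide the slot from row 240 on, so I shift forward to see it.

Scaled: -0.13 m is -1.3, -0.1 m is -1.

>>> hand_motion(
  ticks=[
    {"xyz": [-0.5,0,0],"aperture": 0},
    {"xyz": [-1,0,0],"aperture": 0},
    {"xyz": [-1.3,0,0],"aperture": 0},
    {"xyz": [-1.3,0,0],"aperture": 0},
    {"xyz": [-1.3,0,0],"aperture": 0},
  ],
)

```text
t: 3.35
tcp_pos: [0.6265, -0.2594, 0.2453]
tool_rot: [0.135, 0.991, -0.001, 0.001]
force: [-0.5, -0.4, -0.3]
finger_gap: -0.003
gripper_force: 0.0
```

```bash
python3 look.py w2
python3 - <<'E'
import cv2
im=cv2.imread("pics/w2.png");cv2.imwrite("pics/w2c.png",cv2.resize(im[0:240,200:460],None,fx=2.5,fy=2.5,interpolation=2))
E
```

```text
(no output)
```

View pics/w2c.png

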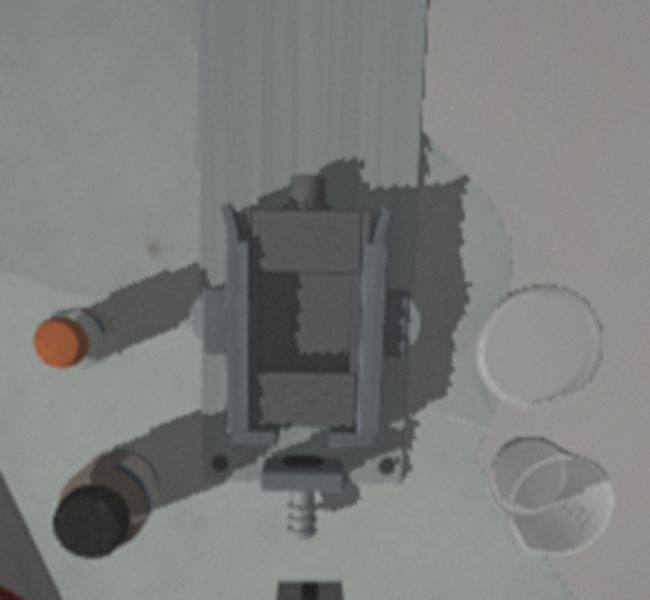

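The crop shows the cartridge backwards: nozzle at (308,190), outer end at row 210, well between rows 272 and 373 and columns 250 to 358. The end wall is at row 438 and the screw holes are at (220,463) and (387,466).

```bash
python3 - <<'E'
from h import *
d=dict(np.load("pics/w2.npz"));s=d
P=cloud(d,s)
f=lambda u,v:(200+u/2.5-.3,v/2.5-.3)
pts=dict(outL=(248,210,.033),outR=(362,210,.033),wellNL=(250,272,.033),wellNR=(358,272,.033),wellFL=(258,373,.033),wellFR=(356,373,.033),holeL=(220,463,.005),holeR=(387,466,.005),lipNL=(240,242,.0385),lipFL=(238,432,.0385),lipNR=(372,242,.0385),lipFR=(366,432,.0385),noz=(308,190,.03),end=(305,395,.033),wfloor=(325,310,.017))
X={}
for k,(u,v,h) in pts.items():
    p=f(u,v);X[k]=ray(d,p,h,s);q=P[int(round(p[1]))-1:int(round(p[1]))+2,int(round(p[0]))-1:int(round(p[0]))+2].reshape(-1,3)
    print(k,np.round(X[k],4),"cloud",np.round(np.median(q,0),4))
# height from triangulation: w2 vs scene/w1 for apron holes & nozzle tip
d1=dict(np.load("pics/w1.npz"))
yv=X["holeL"]-X["holeR"];print("hole yaw",np.degrees(np.arctan2(-yv[1],-yv[0]))-90)
a=ray(d1,(289,92),.005,d1);b=ray(d1,(362,93),.005,d1);print("front holes",a,b)
ax=(X["holeL"]+X["holeR"]-a-b)/2;print("axis",ax,np.linalg.norm(ax),np.degrees(np.arctan2(ax[1],ax[0])))
c=(X["wellNL"]+X["wellNR"]+X["wellFL"]+X["wellFR"])/4;print("well c",c)
# plate edges, in w1 (long lines): check grey plate top depth
g=P[20:60,285:365].reshape(-1,3);print("apron z",np.nanmedian(g[:,2]), "bench z",np.nanmedian(P[20:60,220:260].reshape(-1,3)[:,2]))
# two-view triangulation of orange... nozzle/outer end midpoint via w1 row 199
def tri(l):
    A=np.zeros((3,3));B=np.zeros(3)
    for dd,uv in l:
        T=ext(dd,dd);ff,cx,cy=K(dd);r=T[:3,:3]@np.array([(uv[0]-cx)/ff,(uv[1]-cy)/ff,1]);r/=np.linalg.norm(r);M=np.eye(3)-np.outer(r,r);A+=M;B+=M@T[:3,3]
    return np.linalg.solve(A,B)
print("tri nozzle tip",tri([(d1,(322,184)),(d,f(308,177))]),"outL",tri([(d1,(301,201)),(d,f(248,210))]))
E
```

```text
outL [ 0.5184 -0.2574  0.033 ] cloud [ 0.5187 -0.2574  0.032 ]
outR [ 0.5317 -0.2097  0.033 ] cloud [ 0.5295 -0.2085  0.0054]
wellNL [ 0.5432 -0.264   0.033 ] cloud [ 0.5429 -0.2636  0.033 ]
wellNR [ 0.5561 -0.2178  0.033 ] cloud [ 0.5556 -0.2175  0.0324]
wellFL [ 0.5867 -0.2733  0.033 ] cloud [ 0.5869 -0.2733  0.0327]
wellFR [ 0.5988 -0.2298  0.033 ] cloud [ 0.5992 -0.2298  0.0324]
holeL [ 0.6275 -0.308   0.005 ] cloud [ 0.6275 -0.3075  0.0068]
holeR [ 0.6522 -0.2253  0.005 ] cloud [ 0.6514 -0.226   0.0072]
lipNL [ 0.5306 -0.2643  0.0385] cloud [ 0.5298 -0.2643  0.0373]
lipFL [ 0.6098 -0.2895  0.0385] cloud [ 0.6092 -0.2891  0.0388]
lipNR [ 0.5459 -0.2093  0.0385] cloud [ 0.5446 -0.2084  0.0324]
lipFR [ 0.6256 -0.2323  0.0385] cloud [ 0.625  -0.2323  0.0386]
noz [ 0.5172 -0.23    0.03  ] cloud [ 0.5172 -0.2299  0.0265]
end [ 0.6023 -0.2552  0.033 ] cloud [ 0.6026 -0.2549  0.033 ]
wfloor [ 0.5681 -0.2359  0.017 ] cloud [ 0.5686 -0.2357  0.0171]
hole yaw -16.586243479302
front holes [ 0.39390873 -0.2369298   0.005     ] [ 0.41814016 -0.15401373  0.005     ]
axis [ 0.23380248 -0.07118605  0.        ] 0.24439937141462098 -16.933965829376962
well c [ 0.57121927 -0.24623146  0.033     ]
apron z 0.004722703038035708 bench z -0.00026004923661471224
tri nozzle tip [ 0.50961075 -0.22834332  0.01409501] outL [ 0.51859134 -0.25731629  0.0345226 ]
```

Heights from the depth image and from two views agree with the text: rim 33 mm, well floor 17 mm. The well centre is at (0.571,-0.246) and the holder yaw is about -16.8°. I go into the well with closed fingers.

Scaled: 0.057 m is 0.57, 0.16 m is 1.6, 0.022 rad is 0.11.

>>> hand_motion(
  ticks=[
    {"xyz": [0.4,-0.02,0],"rz": 0.11,"aperture": 0},
    {"xyz": [0.57,-0.02,0.4],"rz": 0.11,"aperture": 0},
    {"xyz": [0.57,-0.02,0.9],"rz": 0.11,"aperture": 0},
    {"xyz": [0.57,-0.02,1.3],"rz": 0.11,"aperture": 0},
    {"xyz": [0.57,-0.02,1.5],"rz": 0.11,"aperture": 0},
    {"xyz": [0.57,-0.02,1.6],"rz": 0.11,"aperture": 0},
    {"xyz": [0.57,-0.02,1.6],"rz": 0.11,"aperture": 0},
    {"xyz": [0.57,-0.02,1.6],"rz": 0.11,"aperture": 0},
  ],
)

```text
t: 4.2
tcp_pos: [0.5708, -0.2464, 0.085]
tool_rot: [0.146, 0.989, -0.001, 0.001]
force: [0.4, -0.1, 0.9]
finger_gap: -0.002
gripper_force: 0.0
```

```bash
python3 look.py w3
```

```text
(no output)
```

View pics/w3.png

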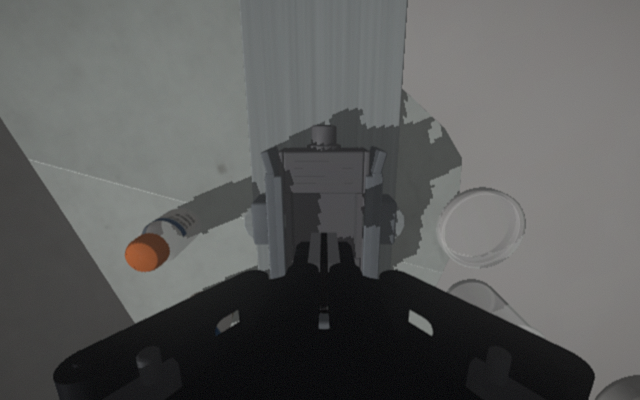

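The fingers (column 325) are centred on the slot (280 to 368) and over the well. I descend and pull slowly.

>>> hand_motion(
  ticks=[
    {"xyz": [0,0,0.2],"aperture": 0},
    {"xyz": [0,0,0.35],"aperture": 0},
    {"xyz": [0,0,0.43],"aperture": 0},
    {"xyz": [0,0,0.43],"aperture": 0},
  ],
)

```text
t: 4.65
tcp_pos: [0.5702, -0.2459, 0.0399]
tool_rot: [0.146, 0.989, 0.0, -0.0]
force: [0.5, -0.6, 0.8]
finger_gap: -0.001
gripper_force: 0.0
```

>>> hand_motion(
  ticks=[
    {"xyz": [0.06,0,0],"aperture": 0},
    {"xyz": [0.11,0,0],"aperture": 0},
    {"xyz": [0.14,0,0],"aperture": 0},
    {"xyz": [0.17,0,0],"aperture": 0},
    {"xyz": [0.2,0,0],"aperture": 0},
    {"xyz": [0.23,0,0],"aperture": 0},
    {"xyz": [0.26,0,0],"aperture": 0},
    {"xyz": [0.3,0,0],"aperture": 0},
    {"xyz": [0.3,0,0],"aperture": 0},
  ],
)

```text
t: 5.55
tcp_pos: [0.5419, -0.2376, 0.0408]
tool_rot: [0.146, 0.989, -0.0, 0.001]
force: [3.9, -0.7, -0.6]
finger_gap: -0.001
gripper_force: 1.9
```

Scaled: 0.095 m is 0.95, 0.093 m is 0.93.

>>> hand_motion(
  ticks=[
    {"xyz": [0.06,0,0],"aperture": 0},
    {"xyz": [0.12,0,0],"aperture": 0},
    {"xyz": [0.18,0,0],"aperture": 0},
    {"xyz": [0.24,0,0],"aperture": 0},
    {"xyz": [0.3,0,0],"aperture": 0},
    {"xyz": [0.36,0,0],"aperture": 0},
    {"xyz": [0.42,0,0],"aperture": 0},
    {"xyz": [0.48,0,0],"aperture": 0},
    {"xyz": [0.54,0,0],"aperture": 0},
    {"xyz": [0.6,0,0],"aperture": 0},
    {"xyz": [0.66,0,0],"aperture": 0},
    {"xyz": [0.72,0,0],"aperture": 0},
    {"xyz": [0.78,0,0],"aperture": 0},
    {"xyz": [0.84,0,0],"aperture": 0},
    {"xyz": [0.9,0,0],"aperture": 0},
    {"xyz": [0.93,0,0],"aperture": 0},
    {"xyz": [0.95,0,0],"aperture": 0},
    {"xyz": [0.95,0,0],"aperture": 0},
  ],
)

```text
t: 7.35
tcp_pos: [0.4498, -0.2094, 0.0402]
tool_rot: [0.146, 0.989, 0.0, -0.001]
force: [-0.0, -0.7, -0.3]
finger_gap: 0.001
gripper_force: 0.1
```

>>> hand_motion(
  ticks=[
    {"xyz": [-0.06,0,0],"aperture": 0},
    {"xyz": [-0.06,0,0],"aperture": 0},
    {"xyz": [-0.06,0,-0.3],"aperture": 0},
    {"xyz": [-0.06,0,-0.7],"aperture": 0.5},
    {"xyz": [-0.3,0,-1.2],"aperture": 1},
    {"xyz": [-0.8,0,-1.5],"aperture": 1},
    {"xyz": [-1,0,-1.5],"aperture": 1},
    {"xyz": [-1,0,-1.5],"aperture": 1},
    {"xyz": [-1,0,-1.5],"aperture": 1},
    {"xyz": [-1,0,-1.5],"aperture": 1},
  ],
)

```text
t: 8.35
tcp_pos: [0.5445, -0.2375, 0.189]
tool_rot: [0.146, 0.989, 0.001, -0.002]
force: [-0.5, -0.7, 0.7]
finger_gap: 0.998
gripper_force: 0.0
```

```bash
python3 look.py w4
python3 - <<'E'
import cv2
im=cv2.imread("pics/w4.png");cv2.imwrite("pics/w4c.png",cv2.resize(im[0:240,200:460],None,fx=2.5,fy=2.5,interpolation=2))
E
```

```text
(no output)
```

View pics/w4c.png

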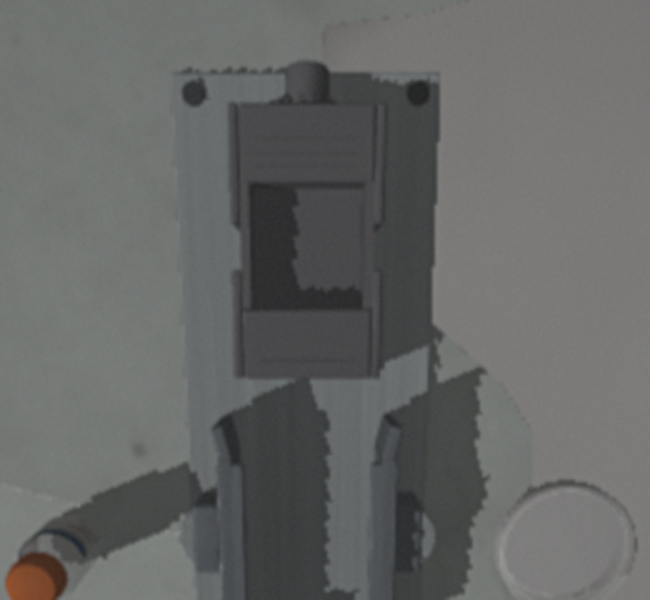

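The cartridge is clear of the mouth and straight on the apron: well corners (249,182), (366,182), (250,310), (372,310), nozzle at (308,80), far end at row 376, flare tips at (218,425) and (398,425).

```bash
python3 - <<'E'
from h import *
d=dict(np.load("pics/w4.npz"));P=cloud(d,d)
g=lambda u,v,h:ray(d,(200+u/2.5-.3,v/2.5-.3),h,d)
W=[g(*p,.033) for p in((249,182),(366,182),(372,310),(250,310))]
c=sum(W)/4;print("c",c);a=(W[2]+W[3]-W[0]-W[1])/2;print("yaw",np.degrees(np.arctan2(a[1],a[0])),np.linalg.norm(a))
E2=[g(308,104,.033),g(308,376,.033)];print("ends",E2,(E2[0]+E2[1])/2,np.linalg.norm(E2[1]-E2[0]))
print("flare",g(218,425,.033),g(398,425,.033))
m=P[10:60,300:345].reshape(-1,3);print("z top",np.nanmedian(P[50:70,310:340,2]),np.nanmedian(P[85:110,325:340,2]))
R=Rot.from_quat(d["tool_rot"]).as_matrix();print("tool shift to c",np.round(R.T@(c-d["tcp_pos"]),4))
E
```

```text
c [ 0.46177983 -0.21253158  0.033     ]
yaw -15.177969975079316 0.04440553852469166
ends [array([ 0.41625043, -0.19922913,  0.033     ]), array([ 0.50630019, -0.22652097,  0.033     ])] [ 0.46127531 -0.21287505  0.033     ] 0.09409465549413003
flare [ 0.51423328 -0.26562945  0.033     ] [ 0.53459506 -0.19837821  0.033     ]
z top 0.03288205349186707 0.01666304248010403
tool shift to c [ 8.570e-02 -1.000e-04  1.564e-01]
```

Scaled: 0.162 m is 1.62, 0.155 m is 1.55.

>>> hand_motion(
  ticks=[
    {"xyz": [0.5,0,0],"aperture": 1},
    {"xyz": [0.86,0,0.3],"aperture": 1},
    {"xyz": [0.86,0,0.7],"aperture": 1},
    {"xyz": [0.86,0,1.1],"aperture": 1},
    {"xyz": [0.86,0,1.4],"aperture": 1},
    {"xyz": [0.86,0,1.55],"aperture": 1},
    {"xyz": [0.86,0,1.62],"aperture": 1},
    {"xyz": [0.86,0,1.62],"aperture": 1},
  ],
  grip_force=40,
)

```text
t: 9.2
tcp_pos: [0.4628, -0.2132, 0.0274]
tool_rot: [0.146, 0.989, 0.001, -0.001]
force: [-0.1, 0.2, 0.1]
finger_gap: 0.998
gripper_force: 0.0
```

>>> hand_motion(
  ticks=[
    {"aperture": 0.5},
    {"aperture": 0.5},
    {"aperture": 0.5},
    {"aperture": 0.5},
    {"aperture": 0.5},
    {"aperture": 0.5},
  ],
  grip_force=40,
)

```text
t: 9.8
tcp_pos: [0.4644, -0.2142, 0.0296]
tool_rot: [0.146, 0.989, -0.001, 0.001]
force: [-1.1, 0.6, 6.8]
finger_gap: 0.642
gripper_force: 42.5
```

Scaled: -0.01 m is -0.1, -0.005 m is -0.05, 1.5 rad is 7.5.

>>> hand_motion(
  ticks=[
    {"xyz": [0,0,-0.05],"aperture": 0.5},
    {"xyz": [0,0,-0.1],"aperture": 0.5},
    {"xyz": [0,0,-0.1],"rz": 0.75,"aperture": 0.5},
    {"xyz": [0,0,-0.1],"rz": 1.5,"aperture": 0.5},
    {"xyz": [0,0,-0.1],"rz": 2.25,"aperture": 0.5},
    {"xyz": [0,0,-0.1],"rz": 3,"aperture": 0.5},
    {"xyz": [0,0,-0.1],"rz": 3.75,"aperture": 0.5},
    {"xyz": [0,0,-0.1],"rz": 4.5,"aperture": 0.5},
    {"xyz": [0,0,-0.1],"rz": 5.25,"aperture": 0.5},
    {"xyz": [0,0,-0.1],"rz": 6,"aperture": 0.5},
    {"xyz": [0,0,-0.1],"rz": 6.75,"aperture": 0.5},
    {"xyz": [0,0,-0.1],"rz": 7.5,"aperture": 0.5},
    {"xyz": [0,0,-0.1],"rz": 7.5,"aperture": 0.5},
  ],
)

```text
t: 11.1
tcp_pos: [0.464, -0.2139, 0.0385]
tool_rot: [0.781, 0.625, 0.0, 0.0]
force: [0.5, 0.4, -0.9]
finger_gap: 0.645
gripper_force: 42.7
```

>>> hand_motion(
  ticks=[
    {"rz": 0.75,"aperture": 0.5},
    {"rz": 1.5,"aperture": 0.5},
    {"rz": 2.25,"aperture": 0.5},
    {"rz": 3,"aperture": 0.5},
    {"rz": 3.75,"aperture": 0.5},
    {"rz": 4.5,"aperture": 0.5},
    {"rz": 5.25,"aperture": 0.5},
    {"rz": 6,"aperture": 0.5},
    {"rz": 6.75,"aperture": 0.5},
    {"rz": 7.5,"aperture": 0.5},
    {"rz": 8.208,"aperture": 0.5},
    {"rz": 8.208,"aperture": 0.5},
    {"rz": 8.208,"aperture": 0.5},
  ],
)

```text
t: 12.4
tcp_pos: [0.464, -0.2138, 0.0384]
tool_rot: [0.99, -0.144, -0.0, -0.0]
force: [-0.1, 0.3, -2.3]
finger_gap: 0.641
gripper_force: 42.7
```

```bash
python3 look.py w5
```

```text
(no output)
```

View pics/w5.png

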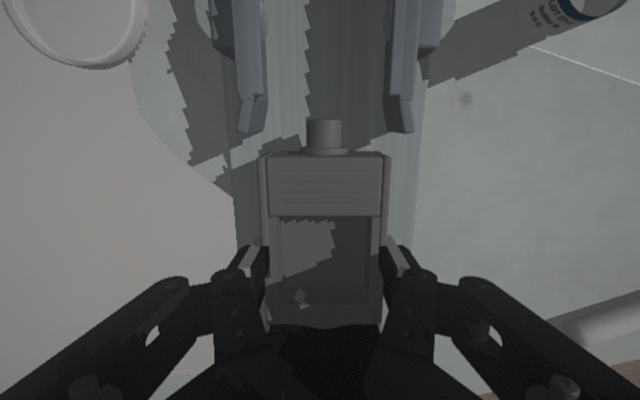

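The picture shows the cartridge turned, nozzle at (323,135) toward the mouth, with the flare tips at columns 238 and 412 (middle 325), so it is well aligned. I lower it and slide it in part way.

>>> hand_motion(
  ticks=[
    {"xyz": [0,0,0.04],"aperture": 0.5},
    {"xyz": [0,0,0.08],"aperture": 0.5},
    {"xyz": [0,0,0.088],"aperture": 0.5},
    {"xyz": [0.04,0,0.088],"aperture": 0.5},
    {"xyz": [0.08,0,0.088],"aperture": 0.5},
    {"xyz": [0.12,0,0.088],"aperture": 0.5},
    {"xyz": [0.16,0,0.088],"aperture": 0.5},
    {"xyz": [0.2,0,0.088],"aperture": 0.5},
    {"xyz": [0.24,0,0.088],"aperture": 0.5},
    {"xyz": [0.24,0,0.088],"aperture": 0.5},
  ],
)

```text
t: 13.45
tcp_pos: [0.4863, -0.2203, 0.0296]
tool_rot: [0.989, -0.145, -0.001, -0.0]
force: [-2.3, 0.7, 5.6]
finger_gap: 0.643
gripper_force: 43.2
```

>>> hand_motion(
  ticks=[
    {"xyz": [0.03,0,0],"aperture": 0.5},
    {"xyz": [0.06,0,0],"aperture": 0.5},
    {"xyz": [0.09,0,0],"aperture": 0.5},
    {"xyz": [0.12,0,0],"aperture": 0.5},
    {"xyz": [0.14,0,0],"aperture": 0.5},
    {"xyz": [0.14,0,0],"aperture": 0.5},
  ],
)

```text
t: 14.05
tcp_pos: [0.4991, -0.224, 0.0296]
tool_rot: [0.989, -0.145, -0.002, -0.001]
force: [-3.5, 1.6, 5.7]
finger_gap: 0.642
gripper_force: 43.3
```

```bash
python3 look.py w6
```

```text
(no output)
```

View pics/w6.png

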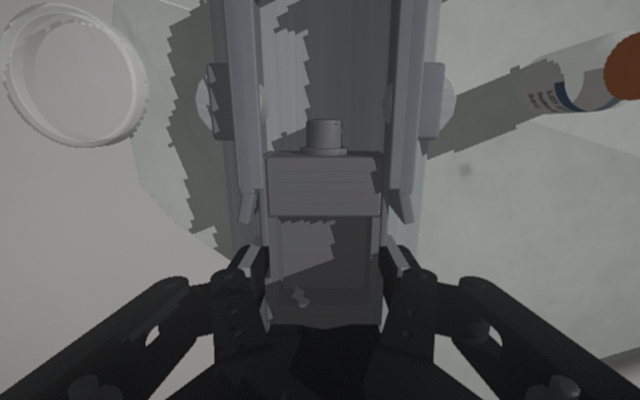

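It sits well inside the mouth, with the lips either side and the fingers still clear of the flare. I release, close, enter the well and push.

Scaled: -0.06 m is -0.6, -0.03 m is -0.3.

>>> hand_motion(
  ticks=[
    {"aperture": 1},
    {"aperture": 1},
    {"aperture": 1},
    {"aperture": 1},
    {"xyz": [0,0,-0.3],"aperture": 1},
    {"xyz": [0,0,-0.6],"aperture": 1},
    {"xyz": [0,0,-0.6],"aperture": 0},
    {"xyz": [0,0,-0.6],"aperture": 0},
    {"xyz": [0,0,-0.6],"aperture": 0},
    {"xyz": [0,0,-0.6],"aperture": 0},
    {"xyz": [0,0,-0.6],"aperture": 0},
    {"xyz": [0,0,-0.6],"aperture": 0},
    {"xyz": [0,0,-0.6],"aperture": 0},
  ],
)

```text
t: 15.4
tcp_pos: [0.5002, -0.2248, 0.0891]
tool_rot: [0.989, -0.146, -0.0, -0.0]
force: [-0.3, 1.0, -0.1]
finger_gap: -0.001
gripper_force: 0.0
```

>>> hand_motion(
  ticks=[
    {"xyz": [0,0,0.2],"aperture": 0},
    {"xyz": [0,0,0.35],"aperture": 0},
    {"xyz": [0,0,0.46],"aperture": 0},
    {"xyz": [0,0,0.46],"aperture": 0},
    {"xyz": [0,0,0.46],"aperture": 0},
  ],
)

```text
t: 15.9
tcp_pos: [0.5004, -0.2249, 0.0435]
tool_rot: [0.989, -0.146, -0.0, -0.0]
force: [1.3, -0.2, -0.7]
finger_gap: -0.005
gripper_force: 0.0
```

```bash
python3 look.py w7
```

>>> hand_motion(
  ticks=[
    {"xyz": [0.05,0,0],"aperture": 0},
    {"xyz": [0.09,0,0],"aperture": 0},
    {"xyz": [0.12,0,0],"aperture": 0},
    {"xyz": [0.15,0,0],"aperture": 0},
    {"xyz": [0.18,0,0],"aperture": 0},
    {"xyz": [0.21,0,0],"aperture": 0},
    {"xyz": [0.24,0,0],"aperture": 0},
    {"xyz": [0.24,0,0],"aperture": 0},
  ],
)

```text
t: 16.75
tcp_pos: [0.5241, -0.2321, 0.0435]
tool_rot: [0.989, -0.146, 0.001, 0.0]
force: [0.2, 0.6, 0.4]
finger_gap: 0.002
gripper_force: 0.1
```

>>> hand_motion(
  ticks=[
    {"xyz": [0.02,0,0],"aperture": 0},
    {"xyz": [0.04,0,0],"aperture": 0},
    {"xyz": [0.06,0,0],"aperture": 0},
    {"xyz": [0.08,0,0],"aperture": 0},
    {"xyz": [0.1,0,0],"aperture": 0},
    {"xyz": [0.12,0,0],"aperture": 0},
    {"xyz": [0.14,0,0],"aperture": 0},
    {"xyz": [0.16,0,0],"aperture": 0},
    {"xyz": [0.18,0,0],"aperture": 0},
    {"xyz": [0.2,0,0],"aperture": 0},
    {"xyz": [0.22,0,0],"aperture": 0},
    {"xyz": [0.24,0,0],"aperture": 0},
    {"xyz": [0.26,0,0],"aperture": 0},
    {"xyz": [0.28,0,0],"aperture": 0},
    {"xyz": [0.3,0,0],"aperture": 0},
  ],
)

```text
t: 18.25
tcp_pos: [0.5489, -0.2387, 0.0428]
tool_rot: [0.989, -0.146, -0.004, -0.001]
force: [-6.9, 1.6, 3.3]
finger_gap: -0.007
gripper_force: 3.6
```

>>> hand_motion(
  ticks=[
    {"xyz": [0.02,0,0],"aperture": 0},
    {"xyz": [0.04,0,0],"aperture": 0},
    {"xyz": [0.06,0,0],"aperture": 0},
    {"xyz": [0.08,0,0],"aperture": 0},
    {"xyz": [0.1,0,0],"aperture": 0},
    {"xyz": [0.12,0,0],"aperture": 0},
    {"xyz": [0.14,0,0],"aperture": 0},
    {"xyz": [0.16,0,0],"aperture": 0},
    {"xyz": [0.18,0,0],"aperture": 0},
    {"xyz": [0.2,0,0],"aperture": 0},
    {"xyz": [0.22,0,0],"aperture": 0},
    {"xyz": [0.24,0,0],"aperture": 0},
  ],
)

```text
t: 19.45
tcp_pos: [0.5717, -0.2457, 0.0428]
tool_rot: [0.989, -0.146, -0.004, -0.001]
force: [-7.2, 1.6, 4.3]
finger_gap: -0.0
gripper_force: 3.8
```

Scaled: 0.007 m is 0.07, 0.006 m is 0.06.

>>> hand_motion(
  ticks=[
    {"xyz": [0.015,0,0],"aperture": 0},
    {"xyz": [0.03,0,0],"aperture": 0},
    {"xyz": [0.045,0,0],"aperture": 0},
    {"xyz": [0.06,0,0],"aperture": 0},
    {"xyz": [0.07,0,0],"aperture": 0},
    {"xyz": [0.07,0,0],"aperture": 0},
  ],
)

```text
t: 20.05
tcp_pos: [0.5813, -0.2493, 0.0434]
tool_rot: [0.989, -0.146, -0.001, -0.0]
force: [-4.4, 0.6, 1.1]
finger_gap: -0.003
gripper_force: 1.9
```

>>> hand_motion(
  ticks=[
    {"xyz": [0.01,0,0],"aperture": 0},
    {"xyz": [0.02,0,0],"aperture": 0},
    {"xyz": [0.02,0,0],"aperture": 0},
  ],
)

```text
t: 20.35
tcp_pos: [0.5814, -0.2493, 0.0434]
tool_rot: [0.989, -0.146, -0.003, -0.001]
force: [-8.1, 1.1, 3.1]
finger_gap: 0.001
gripper_force: 3.8
```

>>> hand_motion(
  ticks=[
    {"xyz": [0.01,0,0],"aperture": 0},
    {"xyz": [0.02,0,0],"aperture": 0},
    {"xyz": [0.02,0,0],"aperture": 0},
  ],
)

```text
t: 20.65
tcp_pos: [0.5815, -0.2493, 0.0434]
tool_rot: [0.989, -0.145, -0.005, -0.001]
force: [-11.7, 0.4, 6.4]
finger_gap: -0.001
gripper_force: 5.6
```

The push stopped at the predicted home position after a snap, and the force is now rising against the end wall. I back off, lift out and check.

>>> hand_motion(
  ticks=[
    {"xyz": [0.01,0,0],"aperture": 0},
    {"xyz": [0.03,0,0],"aperture": 0},
    {"xyz": [0.03,0,0],"aperture": 0},
  ],
)

```text
t: 20.95
tcp_pos: [0.5817, -0.2493, 0.0434]
tool_rot: [0.989, -0.145, -0.008, -0.002]
force: [-16.6, 0.3, 10.9]
finger_gap: -0.005
gripper_force: 8.3
```

>>> hand_motion(
  ticks=[
    {"xyz": [-0.05,0,0],"aperture": 0},
    {"xyz": [-0.16,0,0],"aperture": 0},
    {"xyz": [-0.16,0,0],"aperture": 0},
    {"xyz": [-0.16,0,-0.3],"aperture": 0},
    {"xyz": [-0.16,0,-0.8],"aperture": 0},
    {"xyz": [-0.5,0,-1.3],"aperture": 0},
    {"xyz": [-1,0,-1.5],"aperture": 0},
    {"xyz": [-1.2,0,-1.5],"aperture": 0},
    {"xyz": [-1.2,0,-1.5],"aperture": 0},
    {"xyz": [-1.2,0,-1.5],"aperture": 0},
  ],
)

```text
t: 21.95
tcp_pos: [0.4747, -0.2175, 0.1945]
tool_rot: [0.989, -0.146, 0.002, 0.001]
force: [0.2, 0.0, 0.0]
finger_gap: 0.0
gripper_force: 0.0
```

```bash
python3 look.py w8
python3 - <<'E'
import cv2
im=cv2.imread("pics/w8.png");cv2.imwrite("pics/w8c.png",cv2.resize(im[0:240,200:460],None,fx=2.5,fy=2.5,interpolation=2))
E
```

```text
(no output)
```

View pics/w8c.png

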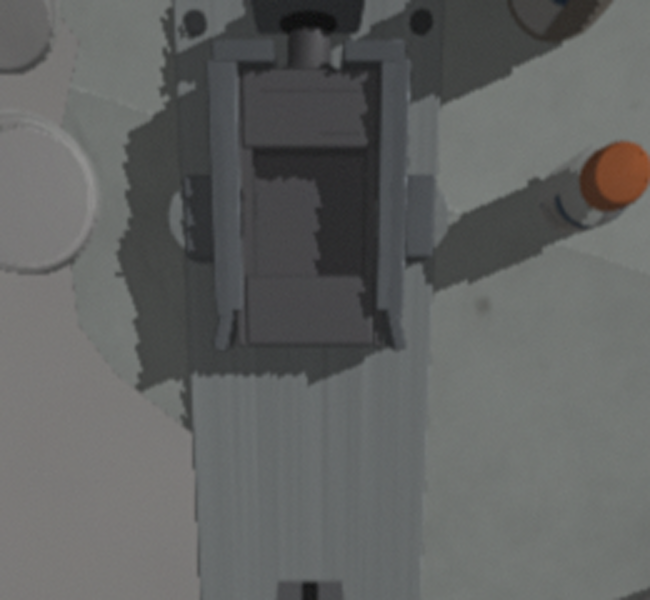

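The picture shows the nozzle through the end-wall gap at (308,45) and the plain end at row 346, level with the flare tips at row 347. The bystanders in view have not moved and the gripper is clear.

```bash
python3 -c "
from station import manip
print(manip.sign_off())"
```

```text
the job is handed in; nothing more can be done
None
```

The cartridge was drawn out, turned end for end with its well up, and pushed home nozzle first until its plain end was flush with the mouth, at about 22 s; the job is handed in.

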